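# Run test of a turntable organiser

### The arm

A 6-joint arm with a two-finger parallel gripper is mounted at the origin on the work surface. World frame = base frame: x ahead of the robot, y to its left, z up, the work surface at z = 0. Lengths are in m, angles in rad, forces in N, time in s.
With the tool pointing down it reaches from about 0.25 to 0.775 m from the base axis. Payload 8.9 kg.
Tool frame: the origin (TCP) lies between the finger pads, 19 mm behind the fingertips; this is the grasp point; z points along the fingers, y is the line along which they close (so a half turn about z gives the same grasp; the last joint's range is limited). The gripper opens to 85 mm and grips with 20 to 120 N. Pads are 22 mm wide; open, the fingers measure 114 mm over their backs; the gripper's body (76 mm by 85 mm) begins 54 mm behind the grasp point. The pads swing forward as they close: fully open they stand 13 mm farther back than shut.
Start: joints at [-1.322, 0.291, -0.153, 1.127, 0, 1.431], TCP at [0.199, -0.486, 0.25] pointing down, gripper open.
Joint ranges: [-2.52, 2.52], [-0.91, 1.74], [-1.3, 1.37], [-1.96, 2.02], [-1.52, 1.47], [-3.14, 3.14]. Speed limits (rad/s): [2.22, 2.22, 2.79, 3.14, 3.14, 3.14].

### API

Orientations are given as [roll, pitch, yaw] about the fixed x, y, z axes, in that order (R = Rz(yaw) Ry(pitch) Rx(roll)).
In Python, from rig import * gives the robot as it stands.
- The arm moves only by the tool drive_tool, never from a script. Its argument "commands" is a list of rows, each a list of 2 entries, a list of its own where there are three numbers: the shift along the tool's x, y, z as a fraction of full scale, then the turn, a rotation vector about the tool's x, y, z as a fraction of full scale. A call has 1 to 10 rows; each row shifts and turns the commanded pose from where the row before left it, along the tool's axes as they then stand; what a row does not reach is not made up. Full scale, the value 1, is 0.5 m for a shift and 180 degrees for a turn. A row lasts 1/12 s, in which the tool goes at most 41.7 mm and 7.16 degrees, less where a joint would pass 70% of its speed; a pose out of reach is approached as far as the arm can. A call with a number of a shift or a turn outside -1 to 1 is refused whole. A call with a gripper value outside its range is refused whole. "grip" is the opening, from -1 (shut) to 1 (fully open), set as the call begins (left out, the last holds). The fingers move at their own pace and stop on an object; "grip_force" is the grip in N (left out, the last holds). Time passes only in rows, so rows that do not move let the fingers close. It gives the time, the measured TCP pose, the force, the opening and the grip force at its end, in the units of the state.
- sense(): the state, without advancing time (a new reading comes with each control period).
- get_image(name): name is "scene" or "top" or "wrist"; returns a dict with "img" (384x512x3 uint8, red, green, blue), "fx", "fy", "cx", "cy" (pixels), "k1" (the pictures are not rectified: a ray, as slopes to the right and down, at radius r is drawn at 1 + k1 r^2 times it, then the intrinsics apply), "view" (4x4, takes a point from world to camera coordinates). Camera axes: x right, y down, z forward; pixel columns grow to the right and rows downward; lengths in m; the calibration is good to about 2 mm. A picture is of the moment at which its call begins. There is no depth.
- sign_off(): hands the job in; it is judged then, once.
The state is a dict: "time_s": time; "joint_pos": joint angles; "qd": joint speeds; "joint_torque": joint torques, N m; "eef_pos": TCP position; "tcp_rot": TCP orientation; "wrist_force": force on the tool from outside, world axes, zero at the start; "ft_torque": the same for the moment, N m; "grip_width": opening from 0.0 (shut) to 1.0 (fully open); "grip_force": force on a finger pad.
Only numpy, scipy, OpenCV 4.12 (cv2) and the standard library are available. Lean on these libraries where they do the work, as an engineer would, in place of code of your own. Each camera call takes 0.05 s, during which the arm holds its last target. There are 200 camera calls.

### The job

The bearing of this bamboo turntable has just been cleaned, so give it a run test with the toiletries on it: set it turning, let go and let it coast freely for at least eight seconds, keeping the open fingers all that time round the top of its moving upright comb tube, within about 2 cm and without touching, ready to catch it. Then catch it, bring it to a stop in your fingers and let go, leaving it at rest. Nothing on it may tip over or come off, and the other things on the ledge stay where they are.

Things in the scene. Friction and masses are not known exactly. Their poses are not given: they have to be found in the camera images.
- foot: The fixed round rubber foot and bearing ring under the turntable, 150 mm diameter. Origin: on the ledge (z = 0), on the turntable's upright axis. It does not move; it stands in a different place and yaw at each start.
- turntable: Bamboo revolving tray, 300 mm diameter, floor 30 mm and rim 56 mm above the ledge, nominally 0.95 kg. Origin: on its axis, 16 mm up; its x points to the comb tube. Loaded inertia about 0.015 kg m2 (0.011 to 0.022); bearing friction 0.0007 N m plus 0.0011 N m per rad/s; turns freely either way without end. From 1.4 rad/s it coasts 11 to 22 s before it stops, from 1.0 rad/s 9 to 18 s.
- tube_top (a point): Centre of the upper end of the comb tube: an upright round wooden tube, 30 mm diameter, fixed to the tray 105 mm from the axis, from the tray's floor up to 150 mm above the ledge (this point). It is the tallest part; the next tallest, the roll-on, reaches 125 mm. TCP here, tool down, any yaw: one open finger on each side of the tube, above everything else.
- spin (a joint): Angle of the turntable on its foot, rad: 0 at the start, grows as it turns anticlockwise seen from above; no end stop within 60 rad.
- roll_on: Grey roll-on deodorant, 38 mm diameter, 95 mm high, standing loose on the turntable. Origin: centre of underside. Rides along.
- lotion_jar: Small closed glass jar of lotion, 56 mm diameter, 55 mm high, standing loose on the turntable. Origin: centre of underside. Rides along.
- trinket_bowl: Blue ceramic trinket bowl, 96 mm diameter, 36 mm high, standing loose on the turntable. Origin: centre of underside. Rides along.
- hair_pick: Bamboo hair pick, 160 x 40 x 7 mm, lying on the ledge to the right. Origin: on the underside, at the root of its handle. Leave alone.
- clothes_peg: Orange plastic clothes peg, 74 x 16 x 10 mm, lying on the ledge to the right. Origin: centre of underside. Leave alone.
- hairbrush: Dark wooden hairbrush, 190 x 55 x 35 mm, lying bristles down on the ledge to the left. Origin: on the underside, near its middle. Leave alone.
- scent_bottle: Amber scent bottle, 44 mm diameter, 105 mm high, standing on the ledge to the left. Origin: centre of underside. Leave alone.
There are look-alikes about, which are no part of the job. Leave any blue, purple or red look-alike of the roll_on alone.

How it is judged:
On the way, in this order (a step that is already met when the one before it is completed fails the run):
1. the turntable has been set turning ((velocity of joint spin above 0.4 rad/s or velocity of joint spin below -0.4 rad/s)), for 0.1 s.
2. for 8 s without a break the turntable turns by itself (faster than 0.05 rad/s), untouched, with the TCP within 22 mm of the top of the tube ((velocity of joint spin above 0.05 rad/s or velocity of joint spin below -0.05 rad/s) and distance between the grasp point and tube_top below 0.022 m and contact force between each of the arm, the fingers and turntable below 0.05 N), for 8 s.
3. the turntable is caught: it stands still in the fingers (velocity of joint spin between -0.05 and 0.05 rad/s and contact force between the fingers and turntable above 0.3 N), for 0.2 s.
At the end, for the whole second after the job is handed in: The turntable is at rest (under 0.05 rad/s) and let go, and the roll-on, the jar and the bowl stand upright on it (velocity of joint spin between -0.05 and 0.05 rad/s and angle between each of roll_on, lotion_jar, trinket_bowl's own z axis and vertical below 0.2 rad and horizontal distance between each of roll_on, lotion_jar, trinket_bowl and foot below 0.145 m and height (world z) of each of roll_on, lotion_jar, trinket_bowl above 0.025 m); the robot touches nothing.
It fails at once if something on the turntable tips over (more than 0.4 rad) (angle between any of roll_on, lotion_jar, trinket_bowl's own z axis and vertical above 0.4 rad).
It fails at once if something comes off the turntable (horizontal distance between any of roll_on, lotion_jar, trinket_bowl and foot above 0.16 m).
It fails at once if another thing on the ledge is pushed more than 25 mm from its place (distance of any of hair_pick, clothes_peg, hairbrush, scent_bottle from where it was at the start of the episode above 0.025 m).
It also fails if it takes over 54 s, if anything falls off the work surface, if the arm or the gripper's body presses on something with over 40 N, if the wrist force passes 120 N, or if a joint passes its speed limit or range.

## Working session

There is one attempt and no reset: what is moved stays moved. The work goes in short steps, Python scripts to look and compute and a tool call to move; the robot and the scene stay as the last step left them, time stands still between calls to the robot, and variables do not carry over. Pictures are saved under pics/ and viewed, at most 10 in all, crops included, and the job is handed in when it is done.

Besides the shell and the picture viewer there is one more tool, called after ">>>" in YAML: its name, and indented under it one key for each argument. drive_tool: Moves the arm, as the interface text tells. Shift numbers are shares of 0.5 m and turn numbers shares of 180 degrees, none past 1 either way. Its arguments: {"type":"object","properties":{"commands":{"type":"array"},"grip":{"type":"number"},"grip_force":{"type":"number"}},"required":["commands"]}

```bash
ls; mkdir -p pics
python3 - <<'E'
from rig import *
import cv2,numpy as np
s=sense();print(s['time_s'],s['eef_pos'],s['tcp_rot'],s['grip_width'])
ims=[]
for n in("scene","top"):
    d=get_image(n);cv2.imwrite(f'pics/{n}0.png',d['img'][:,:,::-1]);np.savez(f'pics/{n}0.npz',**d)
    print(n,d['fx'],d['fy'],d['cx'],d['cy'],d['k1'],np.round(d['view'],4).tolist())
E
```

```text
pics
0.0 [ 0.19843148 -0.48564241  0.24945684] [-3.14039198e+00 -1.73063981e-04  3.87776512e-01] 0.9972459481642788
scene 358.4181173341086 358.4181173341086 259.7767168056247 187.33770025881626 -0.05549446974110646 [[-0.0525, 0.9984, 0.0203, -0.0255], [0.5447, 0.0457, -0.8374, -0.2117], [-0.837, -0.0329, -0.5462, 1.5321], [0.0, 0.0, 0.0, 1.0]]
top 414.95311030942275 414.95311030942275 258.3146342891764 196.6378836770322 -0.10482750558559596 [[0.0116, -0.9998, -0.0178, 0.042], [-0.9973, -0.0103, -0.0731, 0.5456], [0.0729, 0.0186, -0.9972, 1.2201], [0.0, 0.0, 0.0, 1.0]]
```

View pics/top0.png

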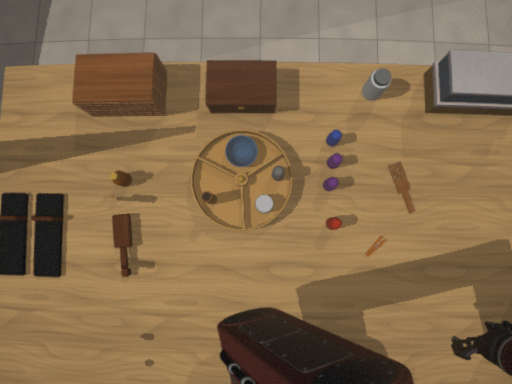

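View pics/scene0.png

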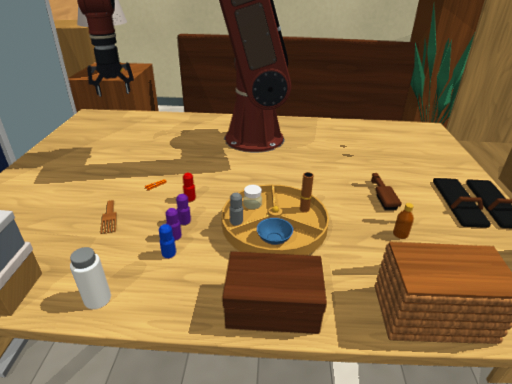

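Top view: the tray is centred near (242,180), and the brown tube is at (208,198), with its top at about (308,176) in the scene view. What could be taken for the tube:
- scent bottle, amber: (121,179)
- roll-on, grey: (278,173)
- blue look-alike: (334,138)
- purple look-alikes: (335,160) and (331,184)
- red look-alike: (334,223)

I choose the brown upright tube on the tray. Next I'll check it in a close crop.

```bash
cat > h.py <<'E'
import numpy as np,cv2
def K(d): return np.array([[d['fx'],0,d['cx']],[0,d['fy'],d['cy']],[0,0,1]],float)
def ray(d,uv):
    V=np.array(d['view']);p=cv2.undistortPoints(np.array(uv,float).reshape(-1,1,2),K(d),np.array([float(d['k1']),0,0,0])).reshape(-1,2)
    return -V[:3,:3].T@V[:3,3],np.c_[p,np.ones(len(p))]@V[:3,:3]
def onz(d,uv,z):
    c,r=ray(d,uv);return c+r*((z-c[2])/r[:,2])[:,None]
def proj(d,P):
    V=np.array(d['view']);return cv2.projectPoints(np.array(P,float).reshape(-1,1,3),cv2.Rodrigues(V[:3,:3])[0],V[:3,3],K(d),np.array([float(d['k1']),0,0,0]))[0].reshape(-1,2)
E
python3 - <<'E'
from h import *
t=np.load('pics/top0.npz');s=np.load('pics/scene0.npz')
a=cv2.resize(t['img'][125:235,185:300],None,fx=4,fy=4,interpolation=2)
b=cv2.resize(s['img'][160:260,215:335],None,fx=3,fy=3,interpolation=2)
c=np.zeros((440,460+360,3),np.uint8);c[:,:460]=a;c[:300,460:]=b
cv2.imwrite('pics/crop.png',c[:,:800,::-1])
h=onz(t,[[242,180]],.05);print('hub',h)
print('tube approx',onz(t,[[207,197]],.15),onz(s,[[308,175]],.15))
E
```

```text
hub [[0.59127823 0.09581891 0.05      ]]
tube approx [[0.53319339 0.18342892 0.15      ]] [[0.54104237 0.18461161 0.15      ]]
```

View pics/crop.png

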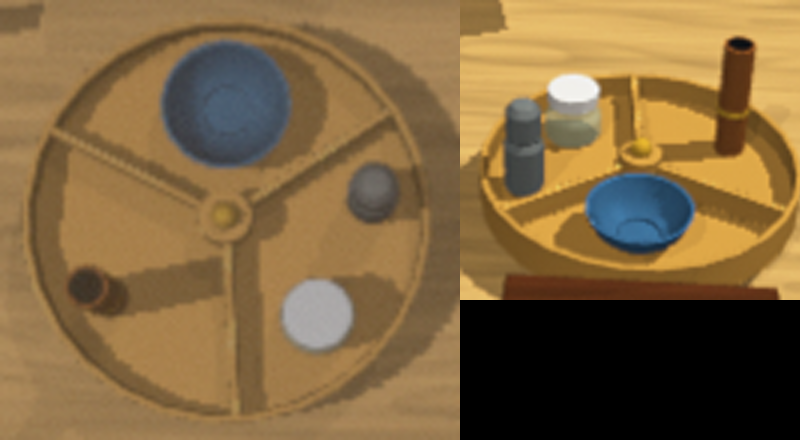

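The crop shows a hollow dark-brown tube on the tray, open end at top px (207,196.5) and scene px (308.3,174.7), so the choice is confirmed. Next I measure the hub, the tube and the riders.

```bash
cat >> h.py <<'E'
def blob(d,kind,H):
    """world xy and area of bowl/jar/roll by colour within the tray"""
    hsv=cv2.cvtColor(np.ascontiguousarray(d['img']),cv2.COLOR_RGB2HSV)
    lo,hi,z={'bowl':((98,90,40),(120,255,255),.062),'jar':((0,0,120),(180,45,255),.083)}[kind]
    m=cv2.inRange(hsv,np.array(lo),np.array(hi))
    tray=np.zeros_like(m);a=np.linspace(0,2*np.pi,60)
    for zz in(.04,.09): cv2.fillPoly(tray,[proj(d,np.c_[H[0]+.14*np.cos(a),H[1]+.14*np.sin(a),0*a+zz]).astype(np.int32)],255)
    n,l,st,c=cv2.connectedComponentsWithStats(m&tray)
    if n<2:return None
    i=1+np.argmax(st[1:,4]);return onz(d,[c[i]],z)[0],int(st[i,4])
E
python3 - <<'E'
from h import *
from scipy.optimize import least_squares
t=np.load('pics/top0.npz');s=np.load('pics/scene0.npz')
cr=np.array([[26,222],[429,215],[228,22],[236,418],[85,78],[375,82],[372,360],[82,362]])/4+[185-.375,125-.375]
P=onz(t,cr,.056)[:,:2]
f=least_squares(lambda p:np.hypot(*(P-p[:2]).T)-p[2],[.59,.096,.15]);print('rim',f.x,np.round(f.fun,4))
print('hub',onz(t,[[241.2,178.4]],.055))
# tube top: triangulate
c1,r1=ray(t,[[206.7,196.2]]);c2,r2=ray(s,[[308.2,174.6]])
k=np.linalg.lstsq(np.c_[r1[0],-r2[0]],c2-c1,rcond=None)[0];p1=c1+k[0]*r1[0];p2=c2+k[1]*r2[0];print('tube',p1,p2)
print(onz(t,[[206.7,196.2]],.15),onz(s,[[308.2,174.6]],.15))
H=f.x[:2]
for d in(t,s):
  for k in('bowl','jar'):
    b=blob(d,k,H);v=b[0][:2]-H;print(k,b,np.hypot(*v),np.degrees(np.arctan2(v[1],v[0])))
E
```

```text
rim [0.59298309 0.09768784 0.14715734] [-0.0001  0.0003 -0.0015 -0.0018  0.0007  0.0007  0.0006  0.0011]
hub [[0.59538756 0.09793251 0.055     ]]
tube [0.5354945  0.18459003 0.14787434] [0.5355268  0.18568409 0.14803416]
[[0.53533958 0.18428408 0.15      ]] [[0.53883129 0.18529937 0.15      ]]
bowl (array([0.68393902, 0.09946577, 0.062     ]), 1) 0.09097330978078313 1.11982426865672
jar (array([0.52186805, 0.03079909, 0.083     ]), 248) 0.09762916927309853 -136.75410228777727
bowl (array([0.67874839, 0.09771659, 0.062     ]), 709) 0.0857653075113893 0.019202851835539072
jar (array([0.53352715, 0.03025821, 0.083     ]), 185) 0.08989863288093317 -131.40416610687774
```

>>> drive_tool:
  commands:
    - [[0,0,0],[0,0,-0.0377]]
    - [[0,0,0],[0,0,-0.0377]]
    - [[0,0,0],[0,0,-0.0377]]
    - [[0,0,0],[0,0,-0.0377]]
    - [[0,0,0],[0,0,-0.0377]]
    - [[0,0,0],[0,0,-0.0377]]
    - [[0,0,0],[0,0,-0.0377]]
    - [[0,0,0],[0,0,-0.0377]]
    - [[0,0,0],[0,0,-0.0377]]
    - [[0,0,0],[0,0,-0.0375]]
  grip: 1

```text
time_s: 0.93
eef_pos: [0.1985, -0.4858, 0.2496]
tcp_rot: [-3.141, -0.001, 1.577]
wrist_force: [-0.1, 0.1, -0.6]
grip_width: 1.002
grip_force: 0.0
```

>>> drive_tool:
  commands:
    - [[0.067,0.034,0],[0,0,0]]
    - [[0.067,0.034,0],[0,0,0]]
    - [[0.067,0.034,0],[0,0,0]]
    - [[0.067,0.034,0],[0,0,0]]
    - [[0.067,0.034,0],[0,0,0]]
    - [[0.067,0.034,0],[0,0,0]]
    - [[0.067,0.034,0],[0,0,0]]
    - [[0.067,0.034,0],[0,0,0]]
    - [[0.067,0.034,0],[0,0,0]]
    - [[0.067,0.034,0],[0,0,0]]

```text
time_s: 1.77
eef_pos: [0.3685, -0.1491, 0.25]
tcp_rot: [3.142, 0.0, 1.571]
wrist_force: [2.1, -0.3, -0.5]
grip_width: 1.0
grip_force: 0.0
```

>>> drive_tool:
  commands:
    - [[0.067,0.034,0],[0,0,0]]
    - [[0.067,0.034,0],[0,0,0]]
    - [[0.067,0.034,0],[0,0,0]]
    - [[0.067,0.034,0],[0,0,0]]
    - [[0.067,0.034,0],[0,0,0]]
    - [[0.067,0.034,0],[0,0,0]]
    - [[0.067,0.034,0],[0,0,0]]
    - [[0.067,0.034,0],[0,0,0]]
    - [[0.067,0.034,0],[0,0,0]]
    - [[0,0,0],[0,0,0]]

```text
time_s: 2.6
eef_pos: [0.5229, 0.1557, 0.2492]
tcp_rot: [3.141, -0.002, 1.575]
wrist_force: [-1.4, -0.3, -1.1]
grip_width: 1.0
grip_force: 0.0
```

Run:
```python
from rig import *
from h import *
s=sense();print(s['time_s'],s['eef_pos'],s['tcp_rot'],s['joint_pos'])
t=np.load('pics/top0.npz');hsv=cv2.cvtColor(t['img'],cv2.COLOR_RGB2HSV)
print(hsv[150,241],hsv[143,234],hsv[173,278],hsv[203,264],hsv[160,255])
d=get_image('wrist');cv2.imwrite('pics/w1.png',d['img'][:,:,::-1]);np.savez('pics/w1.npz',**d)
print(proj(d,[[.536,.185,.15],[.594,.0978,.055]]))
```

```text
2.6 [0.52294275 0.15568894 0.24921196] [ 3.14090770e+00 -1.83905941e-03  1.57543648e+00] [ 1.54383244e-01  3.29474993e-01 -1.00641365e-01  1.13972832e+00
  1.71629406e-03  1.72054087e+00]
[105  84 112] [107  56  86] [ 16  26 109] [170   4 172] [ 17 109 115]
[[277.59699918 162.11717387]
 [324.68107919 222.48634456]]
```

View pics/w1.png

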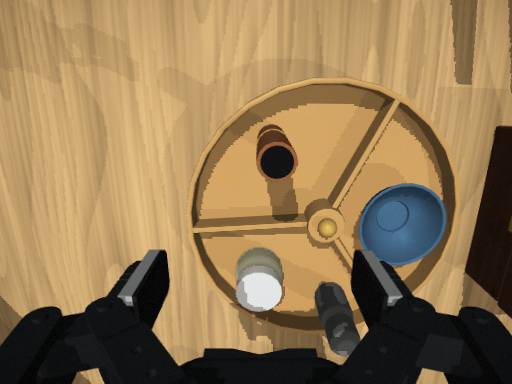

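The wrist view shows the tube's open end at (277,161), against a predicted (277.6,162.1), so the fix is good. The riders sit clear of the tube.

>>> drive_tool:
  commands:
    - [[0.03,0.013,0],[0,0,0]]
    - [[0.028,0.013,0],[0,0,0]]
    - [[0,0,0],[0,0,0]]
    - [[0,0,0.033],[0,0,0]]
    - [[0,0,0.033],[0,0,0]]
    - [[0,0,0.033],[0,0,0]]
    - [[0,0,0.033],[0,0,0]]
    - [[0,0,0.033],[0,0,0]]
    - [[0,0,0.033],[0,0,0]]
    - [[0,0,0],[0,0,0]]

```text
time_s: 3.48
eef_pos: [0.5316, 0.178, 0.1482]
tcp_rot: [-3.136, 0.001, 1.571]
wrist_force: [-0.0, 0.1, 0.0]
grip_width: 0.999
grip_force: 0.0
```

Run:
```python
from rig import *
from h import *
s=sense();print(s['time_s'],s['eef_pos'],s['tcp_rot'],s['joint_pos'])
d=get_image('wrist');cv2.imwrite('pics/w2.png',d['img'][:,:,::-1]);np.savez('pics/w2.npz',**d)
print(proj(d,[[.536,.185,.15],[.594,.0978,.055]]))
```

```text
3.4833 [0.53155203 0.17801983 0.14815381] [-3.13631445e+00  1.40409766e-03  1.57056727e+00] [ 1.92949765e-01  4.36910775e-01 -2.16851799e-01  9.22483330e-01
 -3.64658375e-04  1.76397985e+00]
[[269.03591964 262.75651026]
 [337.24275435 296.61055484]]
```

View pics/w2.png

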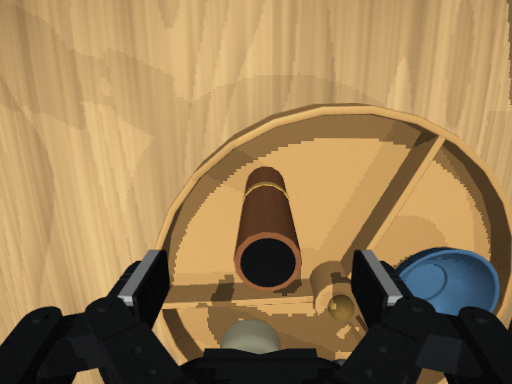

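>>> drive_tool:
  commands:
    - [[0.012,0.008,0],[0,0,0]]
    - [[0,0,0],[0,0,0]]
    - [[0,0,0],[0,0,0]]
    - [[0,0,0],[0,0,0]]

```text
time_s: 3.87
eef_pos: [0.5385, 0.1859, 0.1518]
tcp_rot: [3.14, -0.0, 1.572]
wrist_force: [-0.1, 0.0, 0.9]
grip_width: 1.001
grip_force: 0.0
```

>>> drive_tool:
  commands:
    - [[0,0,0],[0,0,0]]
    - [[0,0,0],[0,0,0]]
    - [[0,0,0],[0,0,0]]
    - [[0,0,0],[0,0,0]]
    - [[0,0,0],[0,0,0]]
    - [[0,0,0],[0,0,0]]
    - [[0,0,0],[0,0,0]]
  grip: -1
  grip_force: 20

```text
time_s: 4.45
eef_pos: [0.5379, 0.1861, 0.1511]
tcp_rot: [-3.141, -0.001, 1.572]
wrist_force: [-2.4, 2.8, 2.5]
grip_width: 0.342
grip_force: 20.9
```

```bash
cat >> h.py <<'E'
H=np.array([.594,.0978]);R=.105
def tube(d):
    "tube top centre, from the dark opening in the wrist picture"
    v=np.ascontiguousarray(d['img']).max(2)
    m=(v<45).astype(np.uint8);n,l,st,c=cv2.connectedComponentsWithStats(m)
    ok=[(st[i,4],c[i]) for i in range(1,n) if 900<st[i,4]<5000 and st[i,0]>110 and st[i,0]+st[i,2]<410 and .7<st[i,2]/st[i,3]<1.45 and st[i,4]>.65*st[i,2]*st[i,3]]
    if not ok:return None
    return onz(d,[max(ok,key=lambda o:o[0])[1]],.15)[0]
def ang(p): return float(np.arctan2(p[1]-H[1],p[0]-H[0]))
def rows(start,ths,q=.001):
    "tool shares (x=dy,y=dx) from the start point through tube angles ths"
    P=np.c_[H[0]+R*np.cos(ths),H[1]+R*np.sin(ths)];cur=np.array(start[:2],float);o=[]
    for p in P:
        k=np.round((p-cur)/.5/q)*q;cur=cur+k*.5;o.append([[round(k[1],3),round(k[0],3),0],[0,0,0]])
    return o
E
python3 - <<'E'
from rig import *
from h import *
s=sense();print(s['time_s'],s['eef_pos'],s['tcp_rot'],s['grip_width'],s['grip_force'],s['wrist_force'])
d=np.load('pics/w2.npz');p=tube(d);print('before',p,np.hypot(*(p[:2]-H)),np.degrees(ang(p)))
d=get_image('wrist');p=tube(d);print(p)
if p is not None:print(np.hypot(*(p[:2]-H)),np.degrees(ang(p)))
th=ang(s['eef_pos']);w=np.r_[np.linspace(.12,1.2,10),1.25]
print(th,np.hypot(*(s['eef_pos'][:2]-H)))
print(rows(s['eef_pos'],th+np.cumsum(w)/12))
E
```

```text
4.45 [0.53787131 0.18609424 0.1510749 ] [-3.14137945e+00 -7.00268589e-04  1.57184096e+00] 0.34155815648964843 20.862407684326172 [-2.44136086  2.821943    2.46943675]
before [0.53536947 0.18527869 0.15      ] 0.10530935546815232 123.83103861232046
[0.53823299 0.18709971 0.15      ]
0.10528246595062202 121.98447509290848
2.137053405871355 0.10462458264654298
[[[np.float64(-0.001), np.float64(-0.002), 0], [0, 0, 0]], [[np.float64(-0.002), np.float64(-0.004), 0], [0, 0, 0]], [[np.float64(-0.003), np.float64(-0.005), 0], [0, 0, 0]], [[np.float64(-0.005), np.float64(-0.007), 0], [0, 0, 0]], [[np.float64(-0.007), np.float64(-0.008), 0], [0, 0, 0]], [[np.float64(-0.009), np.float64(-0.009), 0], [0, 0, 0]], [[np.float64(-0.01), np.float64(-0.01), 0], [0, 0, 0]], [[np.float64(-0.013), np.float64(-0.011), 0], [0, 0, 0]], [[np.float64(-0.016), np.float64(-0.01), 0], [0, 0, 0]], [[np.float64(-0.018), np.float64(-0.01), 0], [0, 0, 0]], [[np.float64(-0.021), np.float64(-0.009), 0], [0, 0, 0]]]
```

>>> drive_tool:
  commands:
    - [[-0.001,-0.002,0],[0,0,0]]
    - [[-0.002,-0.004,0],[0,0,0]]
    - [[-0.003,-0.005,0],[0,0,0]]
    - [[-0.005,-0.007,0],[0,0,0]]
    - [[-0.007,-0.008,0],[0,0,0]]
    - [[-0.009,-0.009,0],[0,0,0]]
    - [[-0.01,-0.01,0],[0,0,0]]
    - [[-0.013,-0.011,0],[0,0,0]]
    - [[-0.016,-0.01,0],[0,0,0]]
    - [[-0.018,-0.01,0],[0,0,0]]

```text
time_s: 5.33
eef_pos: [0.4995, 0.1431, 0.1512]
tcp_rot: [3.141, -0.0, 1.572]
wrist_force: [4.4, 4.7, 0.7]
grip_width: 0.337
grip_force: 20.7
```

Run:
```python
from rig import *
from h import *
np.set_printoptions(legacy='1.25')
s=sense();print(s['time_s'],s['eef_pos'],s['grip_width'],s['grip_force'],s['wrist_force'],ang(s['eef_pos'])%6.283,np.hypot(*(s['eef_pos'][:2]-H)))
# commanded pose now (start + sum)
c=np.array([.53787-.5*.076,.18609-.5*.084]);th=ang(c)%6.2832;print('cmd',c,th,np.hypot(*(c-H)))
w=np.full(8,1.2)
print(rows(c,th+np.cumsum(w)/12))
```

```text
5.3333 [0.49952123 0.14307252 0.15116268] 0.33669656311010804 20.746170580387115 [4.43898493 4.66166997 0.71589755] 2.694737801335911 0.1047656415144544
cmd [0.49987 0.14409] 2.6845533474552123 0.104896239208086
[[[-0.019, -0.008, 0], [0, 0, 0]], [[-0.02, -0.007, 0], [0, 0, 0]], [[-0.021, -0.004, 0], [0, 0, 0]], [[-0.021, -0.002, 0], [0, 0, 0]], [[-0.021, -0.001, 0], [0, 0, 0]], [[-0.02, 0.002, 0], [0, 0, 0]], [[-0.021, 0.004, 0], [0, 0, 0]], [[-0.02, 0.006, 0], [0, 0, 0]]]
```

>>> drive_tool:
  commands:
    - [[-0.019,-0.008,0],[0,0,0]]
    - [[-0.02,-0.007,0],[0,0,0]]
    - [[-0.021,-0.004,0],[0,0,0]]
    - [[-0.021,-0.002,0],[0,0,0]]
    - [[-0.021,-0.001,0],[0,0,0]]
    - [[-0.02,0.002,0],[0,0,0]]
    - [[-0.021,0.004,0],[0,0,0]]
    - [[-0.02,0.006,0],[0,0,0]]
  grip: 1

```text
time_s: 6.0
eef_pos: [0.4954, 0.061, 0.151]
tcp_rot: [3.142, 0.0, 1.571]
wrist_force: [0.4, 0.1, -0.2]
grip_width: 1.001
grip_force: 0.0
```

```bash
cat > step.py <<'E'
# look at the tube, log its angle, print rows for the next n periods
import sys,json,os
from rig import *
from h import *
n=int(sys.argv[1])
s=sense();e=s['eef_pos'];d=get_image('wrist');p=tube(d);np.savez('pics/last.npz',**d)
f='log.json';L=json.load(open(f)) if os.path.exists(f) else []
if p is None: print('not seen',e,s['grip_width']);sys.exit()
th=ang(p)
if L: th+=2*np.pi*round((L[-1][1]+1.0*(s['time_s']-L[-1][0])-th)/2/np.pi)
else: th%=2*np.pi
L.append([s['time_s'],th]);json.dump(L,open(f,'w'))
print('t',s['time_s'],'eef',np.round(e,4),'tube',np.round(p,4),'r',round(float(np.hypot(*(p[:2]-H))),4),'th',round(th,3),'err mm',np.round(1e3*(p-e),1),'grip',round(s['grip_width'],2),s['wrist_force'].round(1) if hasattr(s['wrist_force'],'round') else s['wrist_force'])
w,a=1.2,-.08
if len(L)>1:
    A=np.array(L);T=A[:,0]-A[-1,0]
    if len(L)>2:
        a2,w,_=np.polyfit(T[-5:],A[-5:,1],2);a=2*a2
        w1=(A[-1,1]-A[-2,1])/(A[-1,0]-A[-2,0])
    else: w=(A[1,1]-A[0,1])/(A[1,0]-A[0,0])-.04
    a=np.clip(a,-.2,-.02)
print('w',round(float(w),3),'a',round(float(a),3))
t=.05+np.arange(1,n+1)/12
P=rows(e,th+w*t+a*t*t/2)
print(json.dumps([[[float(x) for x in r[0]],r[1]] for r in P]))
E
python3 step.py 6
```

```text
t 6.0 eef [0.4954 0.061  0.151 ] tube [0.496  0.0598 0.15  ] r 0.1051 th 3.511 err mm [ 0.6 -1.2 -1. ] grip 1.0 [ 0.4  0.1 -0.2]
w 1.2 a -0.08
[[[-0.032, 0.016, 0.0], [0, 0, 0]], [[-0.018, 0.011, 0.0], [0, 0, 0]], [[-0.016, 0.013, 0.0], [0, 0, 0]], [[-0.015, 0.015, 0.0], [0, 0, 0]], [[-0.013, 0.015, 0.0], [0, 0, 0]], [[-0.011, 0.017, 0.0], [0, 0, 0]]]
```

Released cleanly, and the tube is within 1.5 mm of the TCP. I'll keep following it.

>>> drive_tool:
  commands:
    - [[-0.032,0.016,0],[0,0,0]]
    - [[-0.018,0.011,0],[0,0,0]]
    - [[-0.016,0.013,0],[0,0,0]]
    - [[-0.015,0.015,0],[0,0,0]]
    - [[-0.013,0.015,0],[0,0,0]]
    - [[-0.011,0.017,0],[0,0,0]]

```text
time_s: 6.55
eef_pos: [0.5394, 0.0092, 0.1509]
tcp_rot: [-3.141, -0.0, 1.571]
wrist_force: [0.2, -0.2, -0.1]
grip_width: 0.999
grip_force: 0.0
```

```bash
python3 step.py 8
```

```text
t 6.55 eef [0.5394 0.0092 0.1509] tube [0.5394 0.0082 0.15  ] r 0.105 th 4.165 err mm [ 0.  -1.  -0.9] grip 1.0 [ 0.2 -0.2 -0.1]
w 1.149 a -0.08
[[[-0.017, 0.029, 0.0], [0, 0, 0]], [[-0.006, 0.018, 0.0], [0, 0, 0]], [[-0.005, 0.019, 0.0], [0, 0, 0]], [[-0.003, 0.02, 0.0], [0, 0, 0]], [[-0.002, 0.019, 0.0], [0, 0, 0]], [[0.001, 0.02, 0.0], [0, 0, 0]], [[0.002, 0.019, 0.0], [0, 0, 0]], [[0.004, 0.018, 0.0], [0, 0, 0]]]
```

>>> drive_tool:
  commands:
    - [[-0.017,0.029,0],[0,0,0]]
    - [[-0.006,0.018,0],[0,0,0]]
    - [[-0.005,0.019,0],[0,0,0]]
    - [[-0.003,0.02,0],[0,0,0]]
    - [[-0.002,0.019,0],[0,0,0]]
    - [[0.001,0.02,0],[0,0,0]]
    - [[0.002,0.019,0],[0,0,0]]
    - [[0.004,0.018,0],[0,0,0]]

```text
time_s: 7.27
eef_pos: [0.6203, -0.0031, 0.1508]
tcp_rot: [-3.141, -0.0, 1.572]
wrist_force: [0.1, 0.1, -0.2]
grip_width: 0.995
grip_force: 0.0
```

```bash
python3 step.py 10
```

```text
t 7.2667 eef [ 0.6203 -0.0031  0.1508] tube [ 0.6208 -0.0035  0.15  ] r 0.1048 th 4.971 err mm [ 0.5 -0.4 -0.8] grip 0.99 [ 0.1  0.1 -0.2]
w 1.088 a -0.102
[[[0.009, 0.03, 0.0], [0, 0, 0]], [[0.008, 0.017, 0.0], [0, 0, 0]], [[0.009, 0.016, 0.0], [0, 0, 0]], [[0.011, 0.014, 0.0], [0, 0, 0]], [[0.012, 0.014, 0.0], [0, 0, 0]], [[0.013, 0.013, 0.0], [0, 0, 0]], [[0.014, 0.011, 0.0], [0, 0, 0]], [[0.014, 0.01, 0.0], [0, 0, 0]], [[0.016, 0.009, 0.0], [0, 0, 0]], [[0.016, 0.007, 0.0], [0, 0, 0]]]
```

>>> drive_tool:
  commands:
    - [[0.009,0.03,0],[0,0,0]]
    - [[0.008,0.017,0],[0,0,0]]
    - [[0.009,0.016,0],[0,0,0]]
    - [[0.011,0.014,0],[0,0,0]]
    - [[0.012,0.014,0],[0,0,0]]
    - [[0.013,0.013,0],[0,0,0]]
    - [[0.014,0.011,0],[0,0,0]]
    - [[0.014,0.01,0],[0,0,0]]
    - [[0.016,0.009,0],[0,0,0]]
    - [[0.016,0.007,0],[0,0,0]]

```text
time_s: 8.15
eef_pos: [0.6905, 0.0587, 0.151]
tcp_rot: [-3.142, -0.0, 1.572]
wrist_force: [-1.0, -0.3, -0.1]
grip_width: 1.0
grip_force: 0.0
```

```bash
python3 step.py 10
```

```text
t 8.15 eef [0.6905 0.0587 0.151 ] tube [0.6909 0.0579 0.15  ] r 0.1048 th 5.892 err mm [ 0.4 -0.9 -1. ] grip 1.0 [-1.  -0.3 -0.1]
w 0.998 a -0.102
[[[0.024, 0.01, 0.0], [0, 0, 0]], [[0.017, 0.004, 0.0], [0, 0, 0]], [[0.017, 0.002, 0.0], [0, 0, 0]], [[0.017, 0.001, 0.0], [0, 0, 0]], [[0.016, -0.0, 0.0], [0, 0, 0]], [[0.017, -0.002, 0.0], [0, 0, 0]], [[0.016, -0.003, 0.0], [0, 0, 0]], [[0.016, -0.004, 0.0], [0, 0, 0]], [[0.015, -0.006, 0.0], [0, 0, 0]], [[0.015, -0.006, 0.0], [0, 0, 0]]]
```

>>> drive_tool:
  commands:
    - [[0.024,0.01,0],[0,0,0]]
    - [[0.017,0.004,0],[0,0,0]]
    - [[0.017,0.002,0],[0,0,0]]
    - [[0.017,0.001,0],[0,0,0]]
    - [[0.016,0,0],[0,0,0]]
    - [[0.017,-0.002,0],[0,0,0]]
    - [[0.016,-0.003,0],[0,0,0]]
    - [[0.016,-0.004,0],[0,0,0]]
    - [[0.015,-0.006,0],[0,0,0]]
    - [[0.015,-0.006,0],[0,0,0]]

```text
time_s: 9.03
eef_pos: [0.6877, 0.1436, 0.151]
tcp_rot: [-3.141, -0.0, 1.572]
wrist_force: [-0.1, -0.1, -0.6]
grip_width: 0.995
grip_force: 0.0
```

```bash
python3 step.py 10
```

```text
t 9.0333 eef [0.6877 0.1436 0.151 ] tube [0.6884 0.1438 0.15  ] r 0.105 th 6.737 err mm [ 0.7  0.2 -1. ] grip 0.99 [-0.1 -0.1 -0.6]
w 0.911 a -0.1
[[[0.023, -0.011, 0.0], [0, 0, 0]], [[0.012, -0.009, 0.0], [0, 0, 0]], [[0.012, -0.01, 0.0], [0, 0, 0]], [[0.011, -0.01, 0.0], [0, 0, 0]], [[0.011, -0.012, 0.0], [0, 0, 0]], [[0.009, -0.011, 0.0], [0, 0, 0]], [[0.008, -0.013, 0.0], [0, 0, 0]], [[0.008, -0.013, 0.0], [0, 0, 0]], [[0.006, -0.013, 0.0], [0, 0, 0]], [[0.006, -0.013, 0.0], [0, 0, 0]]]
```

>>> drive_tool:
  commands:
    - [[0.023,-0.011,0],[0,0,0]]
    - [[0.012,-0.009,0],[0,0,0]]
    - [[0.012,-0.01,0],[0,0,0]]
    - [[0.011,-0.01,0],[0,0,0]]
    - [[0.011,-0.012,0],[0,0,0]]
    - [[0.009,-0.011,0],[0,0,0]]
    - [[0.008,-0.013,0],[0,0,0]]
    - [[0.008,-0.013,0],[0,0,0]]
    - [[0.006,-0.013,0],[0,0,0]]
    - [[0.006,-0.013,0],[0,0,0]]

```text
time_s: 9.92
eef_pos: [0.6298, 0.196, 0.1511]
tcp_rot: [3.142, 0.0, 1.571]
wrist_force: [0.8, -0.3, -0.1]
grip_width: 0.997
grip_force: 0.0
```

```bash
python3 step.py 10
```

```text
t 9.9167 eef [0.6298 0.196  0.1511] tube [0.6297 0.1967 0.15  ] r 0.1051 th 7.508 err mm [-0.2  0.7 -1.1] grip 1.0 [ 0.8 -0.3 -0.1]
w 0.828 a -0.098
[[[0.008, -0.022, 0.0], [0, 0, 0]], [[0.003, -0.014, 0.0], [0, 0, 0]], [[0.001, -0.014, 0.0], [0, 0, 0]], [[0.001, -0.014, 0.0], [0, 0, 0]], [[0.0, -0.014, 0.0], [0, 0, 0]], [[-0.0, -0.013, 0.0], [0, 0, 0]], [[-0.002, -0.014, 0.0], [0, 0, 0]], [[-0.003, -0.013, 0.0], [0, 0, 0]], [[-0.003, -0.013, 0.0], [0, 0, 0]], [[-0.004, -0.012, 0.0], [0, 0, 0]]]
```

>>> drive_tool:
  commands:
    - [[0.008,-0.022,0],[0,0,0]]
    - [[0.003,-0.014,0],[0,0,0]]
    - [[0.001,-0.014,0],[0,0,0]]
    - [[0.001,-0.014,0],[0,0,0]]
    - [[0,-0.014,0],[0,0,0]]
    - [[0,-0.013,0],[0,0,0]]
    - [[-0.002,-0.014,0],[0,0,0]]
    - [[-0.003,-0.013,0],[0,0,0]]
    - [[-0.003,-0.013,0],[0,0,0]]
    - [[-0.004,-0.012,0],[0,0,0]]

```text
time_s: 10.8
eef_pos: [0.5583, 0.196, 0.151]
tcp_rot: [-3.142, 0.0, 1.572]
wrist_force: [-0.1, -0.3, 0.3]
grip_width: 1.0
grip_force: 0.0
```

```bash
python3 step.py 10
```

```text
t 10.8 eef [0.5583 0.196  0.151 ] tube [0.5574 0.1965 0.15  ] r 0.1053 th 8.209 err mm [-1.   0.4 -1. ] grip 1.0 [-0.1 -0.3  0.3]
w 0.75 a -0.094
[[[-0.008, -0.021, 0.0], [0, 0, 0]], [[-0.006, -0.011, 0.0], [0, 0, 0]], [[-0.006, -0.011, 0.0], [0, 0, 0]], [[-0.008, -0.01, 0.0], [0, 0, 0]], [[-0.007, -0.01, 0.0], [0, 0, 0]], [[-0.008, -0.009, 0.0], [0, 0, 0]], [[-0.009, -0.009, 0.0], [0, 0, 0]], [[-0.009, -0.008, 0.0], [0, 0, 0]], [[-0.009, -0.007, 0.0], [0, 0, 0]], [[-0.01, -0.007, 0.0], [0, 0, 0]]]
```

>>> drive_tool:
  commands:
    - [[-0.008,-0.021,0],[0,0,0]]
    - [[-0.006,-0.011,0],[0,0,0]]
    - [[-0.006,-0.011,0],[0,0,0]]
    - [[-0.008,-0.01,0],[0,0,0]]
    - [[-0.007,-0.01,0],[0,0,0]]
    - [[-0.008,-0.009,0],[0,0,0]]
    - [[-0.009,-0.009,0],[0,0,0]]
    - [[-0.009,-0.008,0],[0,0,0]]
    - [[-0.009,-0.007,0],[0,0,0]]
    - [[-0.01,-0.007,0],[0,0,0]]

```text
time_s: 11.68
eef_pos: [0.5073, 0.1558, 0.151]
tcp_rot: [3.141, -0.0, 1.572]
wrist_force: [0.4, 0.5, 0.0]
grip_width: 1.0
grip_force: 0.0
```

```bash
python3 step.py 10
```

```text
t 11.6833 eef [0.5073 0.1558 0.151 ] tube [0.5059 0.1555 0.15  ] r 0.1053 th 8.845 err mm [-1.4 -0.3 -1. ] grip 1.0 [0.4 0.5 0. ]
w 0.678 a -0.089
[[[-0.017, -0.012, 0.0], [0, 0, 0]], [[-0.01, -0.005, 0.0], [0, 0, 0]], [[-0.011, -0.005, 0.0], [0, 0, 0]], [[-0.011, -0.003, 0.0], [0, 0, 0]], [[-0.01, -0.004, 0.0], [0, 0, 0]], [[-0.011, -0.002, 0.0], [0, 0, 0]], [[-0.011, -0.003, 0.0], [0, 0, 0]], [[-0.01, -0.001, 0.0], [0, 0, 0]], [[-0.011, -0.001, 0.0], [0, 0, 0]], [[-0.011, -0.001, 0.0], [0, 0, 0]]]
```

>>> drive_tool:
  commands:
    - [[-0.017,-0.012,0],[0,0,0]]
    - [[-0.01,-0.005,0],[0,0,0]]
    - [[-0.011,-0.005,0],[0,0,0]]
    - [[-0.011,-0.003,0],[0,0,0]]
    - [[-0.01,-0.004,0],[0,0,0]]
    - [[-0.011,-0.002,0],[0,0,0]]
    - [[-0.011,-0.003,0],[0,0,0]]
    - [[-0.01,-0.001,0],[0,0,0]]
    - [[-0.011,-0.001,0],[0,0,0]]
    - [[-0.011,-0.001,0],[0,0,0]]

```text
time_s: 12.57
eef_pos: [0.4891, 0.0992, 0.151]
tcp_rot: [3.141, -0.0, 1.572]
wrist_force: [-0.1, 0.2, 0.5]
grip_width: 0.996
grip_force: 0.0
```

```bash
python3 step.py 10
```

```text
t 12.5667 eef [0.4891 0.0992 0.151 ] tube [0.4888 0.0983 0.15  ] r 0.1052 th 9.42 err mm [-0.3 -0.9 -1. ] grip 1.0 [-0.1  0.2  0.5]
w 0.611 a -0.084
[[[-0.019, 0.0, 0.0], [0, 0, 0]], [[-0.01, 0.001, 0.0], [0, 0, 0]], [[-0.01, 0.002, 0.0], [0, 0, 0]], [[-0.01, 0.002, 0.0], [0, 0, 0]], [[-0.01, 0.002, 0.0], [0, 0, 0]], [[-0.01, 0.003, 0.0], [0, 0, 0]], [[-0.009, 0.004, 0.0], [0, 0, 0]], [[-0.009, 0.003, 0.0], [0, 0, 0]], [[-0.008, 0.004, 0.0], [0, 0, 0]], [[-0.009, 0.005, 0.0], [0, 0, 0]]]
```

>>> drive_tool:
  commands:
    - [[-0.019,0,0],[0,0,0]]
    - [[-0.01,0.001,0],[0,0,0]]
    - [[-0.01,0.002,0],[0,0,0]]
    - [[-0.01,0.002,0],[0,0,0]]
    - [[-0.01,0.002,0],[0,0,0]]
    - [[-0.01,0.003,0],[0,0,0]]
    - [[-0.009,0.004,0],[0,0,0]]
    - [[-0.009,0.003,0],[0,0,0]]
    - [[-0.008,0.004,0],[0,0,0]]
    - [[-0.009,0.005,0],[0,0,0]]

```text
time_s: 13.45
eef_pos: [0.5023, 0.0474, 0.151]
tcp_rot: [3.142, -0.0, 1.572]
wrist_force: [-0.1, 0.4, 0.4]
grip_width: 1.004
grip_force: 0.0
```

```bash
python3 step.py 10
```

```text
t 13.45 eef [0.5023 0.0474 0.151 ] tube [0.5024 0.0463 0.15  ] r 0.1051 th 9.937 err mm [ 0.1 -1.1 -1. ] grip 1.0 [-0.1  0.4  0.4]
w 0.548 a -0.079
[[[-0.015, 0.008, 0.0], [0, 0, 0]], [[-0.008, 0.006, 0.0], [0, 0, 0]], [[-0.007, 0.005, 0.0], [0, 0, 0]], [[-0.007, 0.006, 0.0], [0, 0, 0]], [[-0.007, 0.006, 0.0], [0, 0, 0]], [[-0.006, 0.006, 0.0], [0, 0, 0]], [[-0.006, 0.007, 0.0], [0, 0, 0]], [[-0.006, 0.006, 0.0], [0, 0, 0]], [[-0.005, 0.007, 0.0], [0, 0, 0]], [[-0.005, 0.007, 0.0], [0, 0, 0]]]
```

>>> drive_tool:
  commands:
    - [[-0.015,0.008,0],[0,0,0]]
    - [[-0.008,0.006,0],[0,0,0]]
    - [[-0.007,0.005,0],[0,0,0]]
    - [[-0.007,0.006,0],[0,0,0]]
    - [[-0.007,0.006,0],[0,0,0]]
    - [[-0.006,0.006,0],[0,0,0]]
    - [[-0.006,0.007,0],[0,0,0]]
    - [[-0.006,0.006,0],[0,0,0]]
    - [[-0.005,0.007,0],[0,0,0]]
    - [[-0.005,0.007,0],[0,0,0]]

```text
time_s: 14.33
eef_pos: [0.5345, 0.0115, 0.151]
tcp_rot: [-3.142, -0.0, 1.572]
wrist_force: [0.6, -0.8, 0.3]
grip_width: 1.001
grip_force: 0.0
```

```bash
python3 step.py 10
```

```text
t 14.3333 eef [0.5345 0.0115 0.151 ] tube [0.5351 0.0109 0.15  ] r 0.105 th 10.4 err mm [ 0.6 -0.6 -1. ] grip 1.0 [ 0.6 -0.8  0.3]
w 0.489 a -0.074
[[[-0.008, 0.013, 0.0], [0, 0, 0]], [[-0.005, 0.007, 0.0], [0, 0, 0]], [[-0.003, 0.007, 0.0], [0, 0, 0]], [[-0.004, 0.008, 0.0], [0, 0, 0]], [[-0.003, 0.007, 0.0], [0, 0, 0]], [[-0.003, 0.007, 0.0], [0, 0, 0]], [[-0.002, 0.008, 0.0], [0, 0, 0]], [[-0.002, 0.007, 0.0], [0, 0, 0]], [[-0.002, 0.008, 0.0], [0, 0, 0]], [[-0.001, 0.007, 0.0], [0, 0, 0]]]
```

>>> drive_tool:
  commands:
    - [[-0.008,0.013,0],[0,0,0]]
    - [[-0.005,0.007,0],[0,0,0]]
    - [[-0.003,0.007,0],[0,0,0]]
    - [[-0.004,0.008,0],[0,0,0]]
    - [[-0.003,0.007,0],[0,0,0]]
    - [[-0.003,0.007,0],[0,0,0]]
    - [[-0.002,0.008,0],[0,0,0]]
    - [[-0.002,0.007,0],[0,0,0]]
    - [[-0.002,0.008,0],[0,0,0]]
    - [[-0.001,0.007,0],[0,0,0]]

```text
time_s: 15.22
eef_pos: [0.5741, -0.0048, 0.151]
tcp_rot: [3.142, -0.0, 1.572]
wrist_force: [-0.1, 0.3, -0.1]
grip_width: 0.997
grip_force: 0.0
```

```bash
python3 step.py 10
```

```text
t 15.2167 eef [ 0.5741 -0.0048  0.151 ] tube [ 0.5746 -0.0052  0.15  ] r 0.1048 th 10.81 err mm [ 0.5 -0.4 -1. ] grip 1.0 [-0.1  0.3 -0.1]
w 0.431 a -0.07
[[[-0.003, 0.013, 0.0], [0, 0, 0]], [[-0.001, 0.007, 0.0], [0, 0, 0]], [[-0.0, 0.007, 0.0], [0, 0, 0]], [[-0.001, 0.007, 0.0], [0, 0, 0]], [[0.0, 0.007, 0.0], [0, 0, 0]], [[0.0, 0.007, 0.0], [0, 0, 0]], [[0.001, 0.007, 0.0], [0, 0, 0]], [[0.0, 0.007, 0.0], [0, 0, 0]], [[0.001, 0.006, 0.0], [0, 0, 0]], [[0.001, 0.007, 0.0], [0, 0, 0]]]
```

The coast has lasted over 9 s. Now I close the fingers while still following the tube.

>>> drive_tool:
  commands:
    - [[-0.003,0.013,0],[0,0,0]]
    - [[-0.001,0.007,0],[0,0,0]]
    - [[0,0.007,0],[0,0,0]]
    - [[-0.001,0.007,0],[0,0,0]]
    - [[0,0.007,0],[0,0,0]]
    - [[0,0.007,0],[0,0,0]]
    - [[0.001,0.007,0],[0,0,0]]
    - [[0,0.007,0],[0,0,0]]
    - [[0.001,0.006,0],[0,0,0]]
    - [[0.001,0.007,0],[0,0,0]]
  grip: -1
  grip_force: 20

```text
time_s: 16.1
eef_pos: [0.6111, -0.0062, 0.151]
tcp_rot: [-3.141, 0.001, 1.571]
wrist_force: [-2.2, -0.0, 2.9]
grip_width: 0.341
grip_force: 20.2
```

Run:
```python
from rig import *
from h import *
s=sense();e=s['eef_pos'];print(e,s['grip_width'],s['grip_force'],s['wrist_force'],np.hypot(*(e[:2]-H)))
w=np.array([.36,.32,.28,.24,.2,.15,.1,.05])
for r in rows(e,ang(e)+np.cumsum(w)/12):print([float(x) for x in r[0]])
```

```text
[ 0.61114062 -0.0062027   0.15101565] 0.34075678614104 20.21323800086975 [-2.21651471 -0.01035415  2.89963166] 0.10540570759117433
[0.002, 0.006, 0.0]
[0.001, 0.006, 0.0]
[0.001, 0.004, 0.0]
[0.001, 0.004, 0.0]
[0.001, 0.004, 0.0]
[0.001, 0.002, 0.0]
[0.0, 0.002, 0.0]
[0.001, 0.001, 0.0]
```

>>> drive_tool:
  commands:
    - [[0.002,0.006,0],[0,0,0]]
    - [[0.001,0.006,0],[0,0,0]]
    - [[0.001,0.004,0],[0,0,0]]
    - [[0.001,0.004,0],[0,0,0]]
    - [[0.001,0.004,0],[0,0,0]]
    - [[0.001,0.002,0],[0,0,0]]
    - [[0,0.002,0],[0,0,0]]
    - [[0.001,0.001,0],[0,0,0]]
    - [[0,0,0],[0,0,0]]
    - [[0,0,0],[0,0,0]]

```text
time_s: 16.93
eef_pos: [0.6257, -0.0014, 0.1509]
tcp_rot: [3.142, -0.001, 1.572]
wrist_force: [-1.3, 1.3, 0.8]
grip_width: 0.341
grip_force: 20.1
```

>>> drive_tool:
  commands:
    - [[0,0,0],[0,0,0]]
    - [[0,0,0],[0,0,0]]
    - [[0,0,0],[0,0,0]]
    - [[0,0,0],[0,0,0]]
    - [[0,0,0],[0,0,0]]
    - [[0,0,0],[0,0,0]]
    - [[0,0,0],[0,0,0]]
    - [[0,0,0],[0,0,0]]
    - [[0,0,0],[0,0,0]]
    - [[0,0,0],[0,0,0]]

```text
time_s: 17.77
eef_pos: [0.6256, -0.0015, 0.151]
tcp_rot: [-3.141, -0.0, 1.572]
wrist_force: [-2.7, 2.6, 1.3]
grip_width: 0.338
grip_force: 20.1
```

>>> drive_tool:
  commands:
    - [[0,0,0],[0,0,0]]
    - [[0,0,0],[0,0,0]]
    - [[0,0,0],[0,0,0]]
    - [[0,0,0],[0,0,0]]
    - [[0,0,0],[0,0,0]]
    - [[0,0,0],[0,0,0]]
    - [[0,0,0],[0,0,0]]
    - [[0,0,0],[0,0,0]]
  grip: 1

```text
time_s: 18.43
eef_pos: [0.6257, -0.0017, 0.151]
tcp_rot: [3.141, 0.0, 1.572]
wrist_force: [0.2, -0.6, -1.1]
grip_width: 1.0
grip_force: 0.0
```

Run:
```python
from rig import *
from h import *
for i in range(4):
    s=sense();p=tube(get_image('wrist'));print(s['time_s'],s['eef_pos'],p,ang(p),s['grip_width'],s['wrist_force'])
```

```text
18.4333 [ 0.62570511 -0.00171742  0.15102495] [ 0.62692509 -0.00162255  0.15      ] -1.2510001929373185 1.0000201178768926 [ 0.17230894 -0.62390273 -1.05072303]
18.4833 [ 0.62565553 -0.00171604  0.15099118] [ 0.62691562 -0.00163938  0.15      ] -1.2511364866374077 0.9981018511169626 [-0.50069968  0.19759803  0.55091144]
18.5333 [ 0.62565788 -0.0016886   0.15101138] [ 0.62693406 -0.00163521  0.15      ] -1.2509569056145589 1.0010968415677326 [ 0.00979896 -0.3712546  -1.05041637]
18.5833 [ 0.6256366  -0.00169146  0.15099101] [ 0.62692369 -0.00164819  0.15      ] -1.2510898221755158 1.0005077764163721 [ 1.03195842 -0.64399454  0.16383627]
```

The tube is at rest and released. I'll lift straight up, check the scene and hand the job in.

>>> drive_tool:
  commands:
    - [[0,0,-0.02],[0,0,0]]
    - [[0,0,-0.03],[0,0,0]]
    - [[0,0,-0.03],[0,0,0]]
    - [[0,0,-0.03],[0,0,0]]
    - [[0,0,-0.03],[0,0,0]]
    - [[0,0,-0.02],[0,0,0]]
    - [[0,0,0],[0,0,0]]
    - [[0,0,0],[0,0,0]]

```text
time_s: 19.3
eef_pos: [0.6259, -0.0017, 0.2315]
tcp_rot: [3.141, 0.0, 1.572]
wrist_force: [-0.0, -0.0, -0.4]
grip_width: 1.002
grip_force: 0.0
```

Run:
```python
from rig import *
import cv2
cv2.imwrite('pics/end.png',get_image('scene')['img'][:,:,::-1])
```

```text
(no output)
```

View pics/end.png

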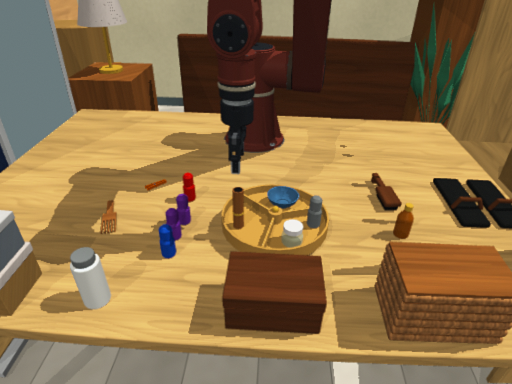

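The roll-on (315,212), jar (292,232) and bowl (283,197) stand upright on the tray, and the tube (238,208) is free below the lifted gripper. The things on the ledge haven't moved.

```bash
python3 -c "
from rig import *
print(sign_off())"
```

```text
the job is handed in; nothing more can be done
None
```

The run test is done and handed in, though the hand-in returned no verdict: the turntable coasted about 9 s untouched with the open fingers within about 2 mm of the tube top at each check, then was caught, stopped and released at rest, with everything upright and in place.

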